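# Hang and lock the lugged fixture plate on its bayonet holder, then stroke the pedal

## Robot

A 6-joint arm with a two-finger parallel gripper is mounted at the origin on a cart in front of the work surface, level with it; the furniture and walls round the work are solid. World frame = base frame: x ahead of the robot, y to its left, z up, the work surface at z = 0. Lengths are in mm, angles in rad, forces in N, time in s.
With the tool pointing down it reaches from about 275 to 750 mm from the base axis. Payload 10.2 kg.
Tool frame: the origin (TCP) lies between the finger pads; the fingertips stand 17 mm ahead of it and the grasp point (between the pads) lies 2 mm behind it; y points along the fingers, x is the direction in which the jaws open and shut, and the axes are right-handed (so a half turn about y gives the same grasp; the last joint's range is limited). The gripper opens to 85 mm and grips with 20 to 120 N. Pads are 22 mm wide; open, the fingers measure 114 mm over their backs; the gripper's body (76 mm by 85 mm) begins 54 mm behind the grasp point. The pads swing forward as they close: fully open they stand 13 mm farther back than shut.
Start: joints at [1.096, 0.313, 1.498, -0, 1.331, -0.223], TCP at [130.815, 508.447, 248.294] pointing down, gripper open.
Joint ranges: [-2.94, 2.94], [-0.97, 2.17], [0.19, 2.56], [-1.23, 4.37], [0.02, 3.11], [-2.88, 2.88]. Speed limits (rad/s): [2.39, 2.39, 3.01, 3.14, 3.14, 3.14].

## Interface

Orientations are given as a unit quaternion [w, x, y, z].
In Python, from rig import ctrl gives the robot as it stands.
- The arm moves only by the tool jog_arm, never from a script. Its argument "targets" is a list of rows, each an object with "offset": the shift along the tool's x, y, z in m, a list of three; "yaw": the turn about the tool's y in rad. In form: [{"offset": [dx, dy, dz], "yaw": yaw}, ...]. A call has 1 to 12 rows; each row is the pose to reach, as a shift and turn from the pose measured when the call began, along the tool's axes at that moment; what a row does not reach only later rows make up. A row lasts 1/12 s, in which the tool goes at most 41.7 mm and 7.16 degrees, less where a joint would pass 70% of its speed; a pose out of reach is approached as far as the arm can. A call with a gripper value outside its range is refused whole. "fingers" is the finger opening in m, from 0 to 0.0854, set as the call begins (left out, the last holds). The fingers move at their own pace and stop on an object; "grip_force" is the grip in N (left out, the last holds). Time passes only in rows, so rows that repeat a pose let the fingers close. It gives the time, the measured TCP pose, the force and the opening at its end, in the units of the state.
- ctrl.sense(): the state, without advancing time (a new reading comes with each control period).
- ctrl.capture(name): name is "scene" or "top" or "wrist"; returns a dict with "img" (384x512x3 uint8, red, green, blue), "intrinsics" (3x3 intrinsics, pixels), "T" (4x4, takes a point from camera to world coordinates); the wrist camera has in their place "mount" (4x4, takes a point from camera to tool coordinates, whose origin is the TCP and whose axes are the tool frame's). Camera axes: x right, y up, looking along -z (the intrinsics and any distortion apply to the point x, -y, -z); pixel columns grow to the right and rows downward; lengths in mm; the calibration is good to about 2 mm. A picture is of the moment at which its call begins: read the wrist's pose just before it. There is no depth.
- ctrl.finish_job(): hands the job in, once; it reports no verdict.
Trained networks look in the newest picture that a camera, given by its name, has taken for a name from the list of things; names that differ only in an ending like _2 or _b are one class to them, and where a whole thing is asked for, a point or a joint stands for the part that bears it (a point fixed in the world has none). Each returns a list of dicts, best first, with "score" (0 to 1); they miss things now and then, are a little off and sometimes report something else, mostly with a low value. They report only what shows in the picture. A call takes as long as a camera call.
- ctrl.boxes_of(camera, target): "box" ([left, top, right, bottom] in pixels, round what is visible of it).
- ctrl.regions_of(camera, target): "region" (384x512 bool, what is visible of it) and "box" ([left, top, right, bottom] in pixels, round what is visible of it).
The state is a dict: "time_s": time; "joints": joint angles; "dq": joint speeds; "tau": joint torques, N m; "eef_pos": TCP position; "ee_rot": TCP orientation; "force": force on the tool from outside, world axes, zero at the start; "wrist_torque": the same for the moment, N m; "grip_width": opening from 0.0 (shut) to 1.0 (fully open).
Only numpy, scipy, OpenCV 4.12 (cv2) and the standard library are available. Lean on these libraries where they do the work, as an engineer would, in place of code of your own. Each camera call takes 0.05 s, during which the arm holds its last target.

## Task

Fit the lever-armed fixture plate to the bayonet holder: pick it up by its bar grip, lower it over the centre post with its lugs in the open gaps so that it hangs on the ledge, let go of it, and then push its lever clockwise (seen from above) until the lugs drop into the locking notches. Choose the gap in which the lever can swing all the way without meeting the upright post or the pedal's cheeks. Once it is locked, press the spring pedal right down to its stop for a moment and let it come up again, and leave everything else where it is.

Things in the scene. Friction and masses are not known exactly. Their poses are not given: they have to be found in the camera images.
- lug_plate: The part to hang: bare aluminium disc, 66 mm across, 8 mm thick, with three lugs 14 mm wide and 8 mm thick that reach 47 mm from the axis, at 0, 120 and 240 deg about its z; round hub 42 mm across up to z = 52 mm. Underneath, a round bore 28 mm across and 46 mm deep. Origin: centre of the underside, z up. 0.35 to 0.7 kg. Starts flat on the table in one of two places, at any yaw.
- plate_axis (a point): Centre of the underside of the lugged plate (same axes as lug_plate).
- grip_bar (a point): Middle of the black bar grip on the plate's hub, 72 mm above the plate's underside (axes as the plate's). The bar is 50 mm along the plate's x, 18 mm along y, and stands from 52 to 84 mm above the underside. Grasp it from above across the 18 mm.
- lever_mid (a point): Middle of the plate's flat lever, 70 mm from the plate's axis, 38 mm above its underside. The lever runs along the plate's +x, exactly above one lug, from the hub to 90 mm from the axis; 14 mm wide, from 32 to 44 mm above the underside. Push its side about here.
- holder: Bayonet holder, steel, fixed: a drum 112 mm across on feet. Origin on the table under the drum's axis; its +x points away from the pedal; angles below are about its z, anticlockwise. Centre post 24 mm thick, tapering from 60 mm high to a 10 mm tip at 72 mm. Ring ledge, radius 37 to 50 mm, 40 mm high, with three notches (floor 34 mm high) at 45, 165 and 285 deg.
- hook_axis (a point): Point on the holder's axis at the ledge (40 mm high), axes as the holder's. The plate's underside is level with it when hung, 6 mm below it when locked. The plate turns on the post with 2 mm play.
- notch_45 (a point): Floor of the notch at 45 deg; those at 165 and 285 deg are alike. A dark roof (underside 56, top 62 mm high) with an outer wall covers each notch from 21 deg clockwise to 29 deg anticlockwise of it; a stop wall closes its clockwise end. A lug pushed clockwise goes under the roof, meets the stop when it is over the notch, and drops 6 mm, at the latest when the push is relaxed.
- gap_45 (a point): Middle of the open gap that leads to the notch at 45 deg: on the ledge, 63 deg anticlockwise of the notch. Gaps are 70 deg wide: a lug (and the lever above one) enters 42 to 85 deg anticlockwise of its notch, then is turned clockwise. 50 deg leaves most room beside the cheeks for a pushing finger. The lever may enter any of the three gaps and ends at 45, 165 or 285 deg.
- pedal (a joint): Angle of the spring pedal, rad: 0 up (at rest), 0.30 down at its stop. It springs back. Its hinge runs along the holder's y, 66 mm from the drum's axis towards -x, 52 mm high. Two upright cheek plates beside the tread, 78 mm apart over all, 84 mm high, 60 to 112 mm from the axis, stand in the way of a lever that is to end at 165 deg.
- pedal_pad (a point): Where to press the pedal: on top of its ribbed tread, 126 mm from the drum's axis towards the holder's -x, 57 mm high at rest, 18 mm lower at the stop. About 3 N starts it and 8 N holds it at the stop. The tread is 62 mm wide and reaches 14 mm beyond this point; the cheeks end 14 mm before it.
- stop_post: Fixed upright steel post, 18 mm thick, 112 mm high with a 26 mm cap, on a 44 mm foot; origin under its axis. It stands 87 mm from the holder's axis, at 63 or 303 deg about the holder's z, in the way of a lever that is to end at 45 or at 285 deg respectively.
- kapton_roll: Small flat amber tape roll, 57 mm across, 9 mm high, lying at the other of those two places (the lever passes over it). Origin: centre of underside. Leave it.
- plain_cover: Look-alike to leave alone: plain aluminium disc, 80 mm across, 8 mm thick, with the same hub and black bar grip but no lugs and no lever. Origin: centre of the underside. Lies at the place where the lugged plate is not.
- thread_rust: Bystander: cone of thread, 48 mm across, 56 mm high; origin centre of underside.
- tape_measure: Bystander: tape measure, 64x67x34 mm; origin centre of underside.
- squeegee: Bystander: flat squeegee, 73x100x10 mm; origin centre of underside.
- thread_black: Bystander: cone of thread, 48 mm across, 56 mm high; origin centre of underside.
- tube_1: Bystander: red and white squeeze tube lying flat, 36x126x24 mm; origin centre of underside.
- alu_tags: Bystander: small stack of metal tags, 33x57x10 mm; origin centre of underside.

How it is judged (in metres and radians):
On the way, in this order (a step that is already met when the one before it is completed fails the run):
1. the lugged plate hangs on the holder's ledge, level and centred, and the gripper has let go of it (z of plate_axis in the frame of hook_axis between -0.003 and 0.003 m and horizontal distance between plate_axis and hook_axis below 0.006 m and angle between plate_axis's own z axis and vertical below 0.06 rad and contact force between the fingers and lug_plate below 0.2 N), for 0.2 s.
2. the plate has been turned until its lugs dropped into the notches (z of plate_axis in the frame of hook_axis between -0.0085 and -0.0035 m and horizontal distance between plate_axis and hook_axis below 0.006 m and angle between plate_axis's own z axis and vertical below 0.06 rad), for 0.2 s.
3. the pedal is pressed down to its stop with the plate still locked (all of step 2 and value of joint pedal above 0.27 rad), for 0.1 s.
At the end, for the whole second after the job is handed in: The lugged plate rests in the holder with its lugs down in the notches (underside 3.5 to 8.5 mm below the ledge, within 6 mm of the axis, tilted less than 0.06 rad) and still, and the pedal is back up (below 0.03 rad) (all of step 2 and linear speed of lug_plate below 0.01 m/s and value of joint pedal below 0.03 rad); the robot touches nothing.
It fails at once if a bystander (or the plain cover) is shifted by more than 30 mm (distance of any of plain_cover, kapton_roll, thread_rust, tape_measure, squeegee, thread_black, tube_1, alu_tags from where it was at the start of the episode above 0.03 m).
It also fails if it takes over 67 s, if anything falls off the work surface, if the arm or the gripper's body presses on something with over 40 N, if the wrist force passes 120 N, or if a joint passes its speed limit or range.

## Working session

There is one attempt and no reset: what is moved stays moved. The work goes in short steps, Python scripts to look and compute and a tool call to move; the robot and the scene stay as the last step left them, time stands still between calls to the robot, and variables do not carry over. Pictures are saved under pics/ and viewed, and the job is handed in when it is done.

Besides the shell and the picture viewer there is one more tool, called after "Emit:" by a JSON object that holds its "name" and its "arguments". jog_arm: Moves the arm, as the interface text tells. Its arguments: {"type":"object","properties":{"targets":{"type":"array"},"fingers":{"type":"number"},"grip_force":{"type":"number"}},"required":["targets"]}

```bash
ls; mkdir -p pics; cat > h.py <<'E'
import numpy as np, cv2
from rig import ctrl
def save(name,cam):
    c=ctrl.capture(cam); cv2.imwrite(f'pics/{name}.png',c['img'][:,:,::-1]); return c
E
python3 - <<'E'
from h import *
s=ctrl.sense()
print({k:np.round(v,3) for k,v in s.items()})
for n in ['top','scene','wrist']:
    c=save(n+'0',n); print(n,np.round(c['intrinsics'],1).tolist(),np.round(c.get('T',c.get('mount')),3).tolist(),c.keys())
    for t in ['lug_plate','holder','plain_cover','stop_post','kapton_roll','pedal']:
        print(t,[(np.round(b['box']).tolist(),round(b['score'],2)) for b in ctrl.boxes_of(n,t)[:2]])
E
```

```text
pics
{'time_s': np.float64(0.0), 'joints': array([ 1.096,  0.313,  1.498, -0.   ,  1.331, -0.223]), 'dq': array([-0.001, -0.001, -0.001,  0.001, -0.   , -0.001]), 'tau': array([-1.0000e-03, -4.1227e+01, -2.5975e+01, -0.0000e+00,  4.0000e-03,
       -0.0000e+00]), 'eef_pos': array([130.703, 508.232, 247.757]), 'ee_rot': array([-0.559,  0.559,  0.433, -0.434]), 'force': array([ 0.203, -0.722,  0.626]), 'wrist_torque': array([-0.002,  0.015,  0.009]), 'grip_width': np.float64(1.0)}
top [[438.1, 0.0, 257.6], [0.0, 438.1, 193.1], [0.0, 0.0, 1.0]] [[0.044, 0.978, -0.202, 345.204], [-0.999, 0.043, -0.01, 108.131], [-0.001, 0.203, 0.979, 1177.32], [0.0, 0.0, 0.0, 1.0]] dict_keys(['img', 'intrinsics', 'T'])
lug_plate [([256.0, 127.0, 273.0, 147.0], 0.72), ([151.0, 211.0, 187.0, 254.0], 0.55)]
holder [([264.0, 167.0, 307.0, 243.0], 0.61)]
plain_cover [([353.0, 158.0, 385.0, 192.0], 0.73)]
stop_post [([260.0, 168.0, 308.0, 246.0], 0.55), ([304.0, 162.0, 322.0, 186.0], 0.49)]
kapton_roll [([245.0, 163.0, 266.0, 187.0], 0.68)]
pedal [([264.0, 208.0, 293.0, 243.0], 0.65), ([262.0, 165.0, 304.0, 24
[... 166 characters left out ...]
457, 744.487], [0.0, 0.0, 0.0, 1.0]] dict_keys(['img', 'intrinsics', 'T'])
lug_plate [([161.0, 173.0, 195.0, 204.0], 0.62), ([256.0, 182.0, 276.0, 199.0], 0.58)]
holder [([227.0, 192.0, 287.0, 237.0], 0.85)]
plain_cover [([327.0, 214.0, 350.0, 253.0], 0.79)]
stop_post [([285.0, 190.0, 299.0, 228.0], 0.78), ([278.0, 187.0, 291.0, 204.0], 0.66)]
kapton_roll []
pedal [([230.0, 207.0, 250.0, 224.0], 0.62)]
wrist [[273.8, 0.0, 251.3], [0.0, 273.8, 191.8], [0.0, 0.0, 1.0]] [[1.0, -0.0, 0.0, -1.007], [0.001, 0.319, -0.948, -126.103], [0.0, 0.948, 0.319, 81.934], [0.0, 0.0, 0.0, 1.0]] dict_keys(['img', 'intrinsics', 'mount'])
lug_plate []
holder []
plain_cover []
stop_post []
kapton_roll []
pedal []
```

View images.

```bash
python3 - <<'E'
import cv2
a=cv2.imread('pics/top0.png'); cv2.imwrite('pics/top0c.png',cv2.resize(a[110:270,130:400],None,fx=2.96,fy=2.96,interpolation=cv2.INTER_CUBIC))
a=cv2.imread('pics/scene0.png'); cv2.imwrite('pics/scene0c.png',cv2.resize(a[130:280,140:400],None,fx=3,fy=3,interpolation=cv2.INTER_CUBIC))
E
```

```text
(no output)
```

View pics/top0c.png

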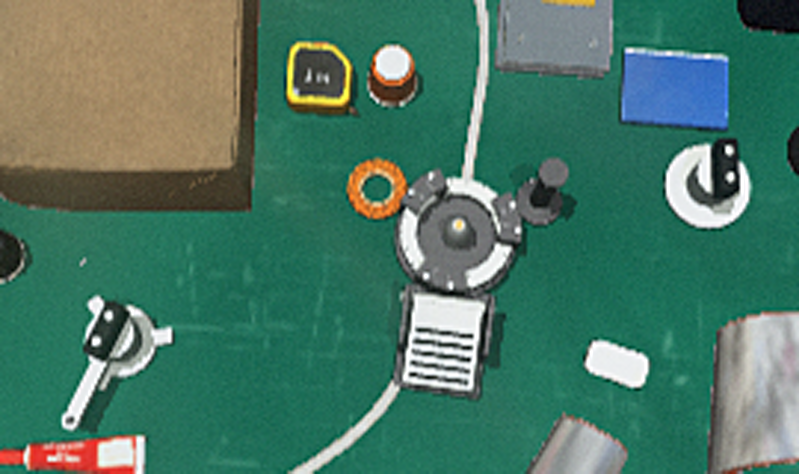

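View pics/scene0c.png

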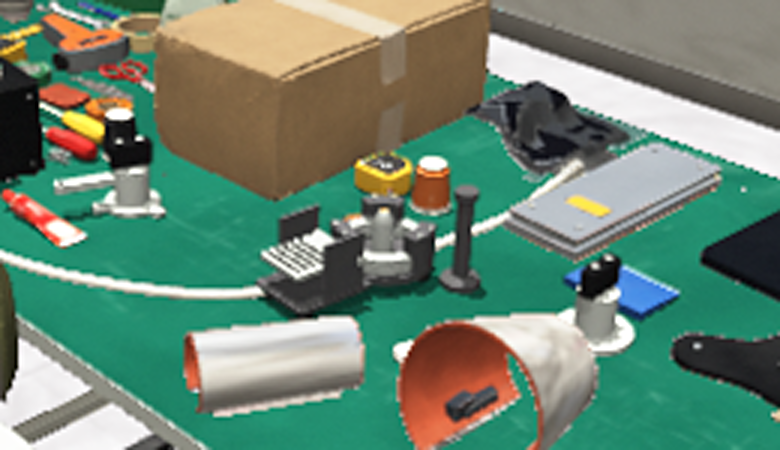

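View pics/top0.png

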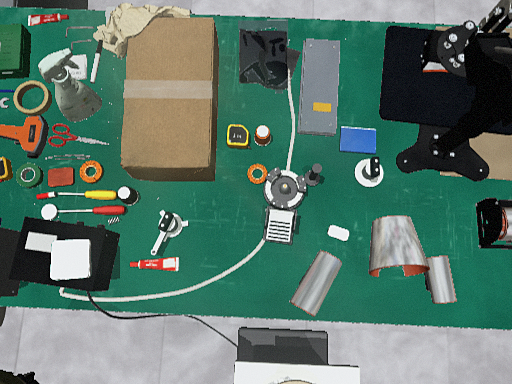

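```bash
cat >> h.py <<'E'
from scipy.spatial.transform import Rotation as R
def pose(s=None):
    s=s or ctrl.sense(); q=np.array(s['ee_rot']); T=np.eye(4); T[:3,:3]=R.from_quat(np.r_[q[1:],q[0]]).as_matrix(); T[:3,3]=s['eef_pos']; return T
def ray(K,T,uv,z):
    d=np.array([(uv[0]-K[0,2])/K[0,0],-(uv[1]-K[1,2])/K[1,1],-1.]); d=T[:3,:3]@d; o=T[:3,3]; return o+d*(z-o[2])/d[2]
def proj(K,T,P):
    p=(np.atleast_2d(P)-T[:3,3])@T[:3,:3]; return np.c_[K[0,2]+K[0,0]*p[:,0]/-p[:,2],K[1,2]-K[1,1]*p[:,1]/-p[:,2]]
def wrist(name):
    W=pose(); c=save(name,'wrist'); return c['intrinsics'],W@c['mount'],W,c
E
python3 - <<'E'
from h import *
c=ctrl.capture('top');K,T=c['intrinsics'],c['T']
f=lambda x,y,z:print(np.round(ray(K,T,(130+x/2.96,110+y/2.96),z),1))
f(70,418,40);f(108,332,84);f(128,348,4)   # lever tip, bar, disc centre
f(458,228,72);f(443,350,57);f(553,172,112);f(377,188,9);f(708,185,8)
print(np.round(pose(),3))
E
```

```text
[415.3 380.6  40. ]
[486.4 344.5  84. ]
[483.  342.4   4. ]
[592.6  49.8  72. ]
[487.   58.5  57. ]
[635.9 -27.1 112. ]
[641.4 122.8   9. ]
[ 658.1 -184.5    8. ]
[[ 2.49000e-01  0.00000e+00 -9.68000e-01  1.30811e+02]
 [ 9.68000e-01  0.00000e+00  2.49000e-01  5.08453e+02]
 [ 0.00000e+00 -1.00000e+00 -0.00000e+00  2.48305e+02]
 [ 0.00000e+00  0.00000e+00  0.00000e+00  1.00000e+00]]
```

```bash
cat >> h.py <<'E'
def plan(P,ang):
    W=pose(); o=W[:3,:3].T@(np.array(P)-W[:3,3])/1000; a=np.degrees(np.arctan2(W[1,0],W[0,0]))
    d=(ang-a+180)%360-180; print('off',np.round(o,4).tolist(),'yaw',round(-np.radians(d),4),'cur',np.round(W[:3,3],1),round(a,2),'j6',round(float(ctrl.sense()['joints'][5]),2))
E
python3 -c "
from h import *
plan((484,343,200),62)"
```

```text
off [-0.0722, 0.0483, -0.3833] yaw 0.2369 cur [130.8 508.5 248.3] 75.57 j6 -0.22
```

Emit:
{"name": "jog_arm", "arguments": {"targets": [{"offset":[-0.072,0.048,-0.383],"yaw":0.237},{"offset":[-0.072,0.048,-0.383],"yaw":0.237},{"offset":[-0.072,0.048,-0.383],"yaw":0.237},{"offset":[-0.072,0.048,-0.383],"yaw":0.237},{"offset":[-0.072,0.048,-0.383],"yaw":0.237},{"offset":[-0.072,0.048,-0.383],"yaw":0.237},{"offset":[-0.072,0.048,-0.383],"yaw":0.237},{"offset":[-0.072,0.048,-0.383],"yaw":0.237},{"offset":[-0.072,0.048,-0.383],"yaw":0.237},{"offset":[-0.072,0.048,-0.383],"yaw":0.237},{"offset":[-0.072,0.048,-0.383],"yaw":0.237},{"offset":[-0.072,0.048,-0.383],"yaw":0.237}], "fingers": 0.0854}}

```text
time_s: 2.1
eef_pos: [484.1, 342.9, 199.8]
ee_rot: [0.607, -0.606, -0.363, 0.364]
force: [-1.2, 0.3, -0.4]
grip_width: 0.998
```

```bash
python3 -c "
from h import *
K,T,W,c=wrist('w1'); print(np.round(W,3))
for t in ['lug_plate','grip_bar','lever_mid']:
    print(t,[(np.round(b['box']).tolist(),round(b['score'],2)) for b in ctrl.boxes_of('wrist',t)[:2]])
"
```

```text
[[ 4.71000e-01 -1.00000e-03 -8.82000e-01  4.84096e+02]
 [ 8.82000e-01 -0.00000e+00  4.71000e-01  3.42858e+02]
 [-1.00000e-03 -1.00000e+00  1.00000e-03  1.99849e+02]
 [ 0.00000e+00  0.00000e+00  0.00000e+00  1.00000e+00]]
lug_plate [([226.0, 95.0, 296.0, 219.0], 0.77), ([159.0, 310.0, 194.0, 346.0], 0.24)]
grip_bar [([222.0, 93.0, 301.0, 218.0], 0.95)]
lever_mid [([358.0, 160.0, 413.0, 209.0], 0.71), ([227.0, 93.0, 296.0, 218.0], 0.56)]
```

View pics/w1.png

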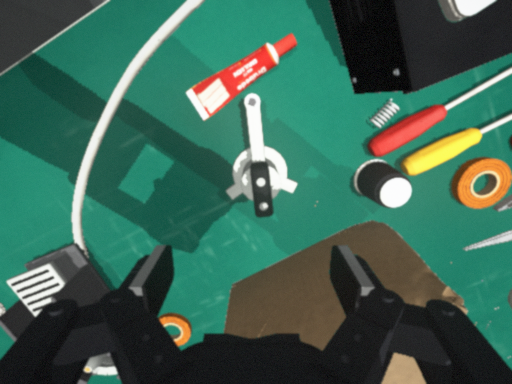

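```bash
python3 -c "
import cv2
a=cv2.imread('pics/w1.png')[85:225,200:320]; cv2.imwrite('pics/w1c.png',cv2.resize(a,None,fx=4.2,fy=4.2,interpolation=cv2.INTER_CUBIC))"
```

```text
(no output)
```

View pics/w1c.png

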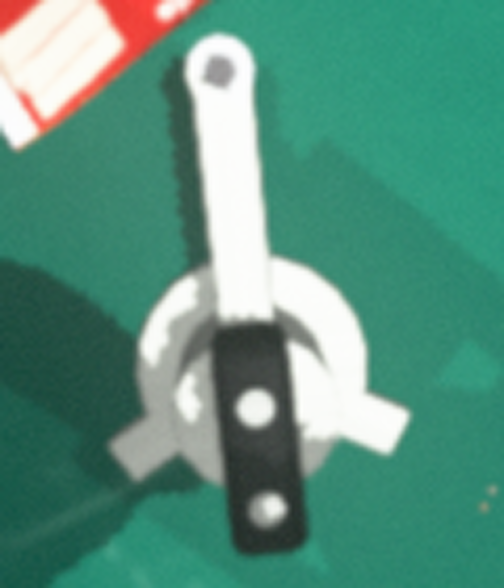

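```bash
cat > fitplate.py <<'E'
from h import *
from scipy.optimize import least_squares
import json
K,T=None,None
c=ctrl.capture('wrist'); W=pose(); K=c['intrinsics']; T=W@c['mount']
r=lambda a,x,y,z:[x*np.cos(a)-y*np.sin(a),x*np.sin(a)+y*np.cos(a),z]
L=2*np.pi/3
obj=[r(0,90,0,44),r(0,0,0,84)]+[r(s*L,47,t*7,8) for s in(1,-1) for t in(-1,1)]
obj=np.array(obj)
# +y side of the plate in image
px=np.array([(220,34),(261,459),(107,447),(138,482),(388,455),(411,410)])/4.2+[200,85]
def P(p):
    a=p[2]; Rz=np.array([[np.cos(a),-np.sin(a),0],[np.sin(a),np.cos(a),0],[0,0,1]]); return proj(K,T,obj@Rz.T+[p[0],p[1],0])
s=least_squares(lambda p:(P(p)-px).ravel(),[484,343,np.radians(152)])
print(s.x,np.degrees(s.x[2]));print(np.round((P(s.x)-px),1))
a=s.x[2];plan((s.x[0],s.x[1],73),np.degrees(a)-90)
plan((s.x[0],s.x[1],140),np.degrees(a)-90)
E
python3 fitplate.py
```

```text
[489.28039509 351.50425163   2.76505489] 158.42597534731107
[[-0.4  0.5]
 [ 0.4 -0.3]
 [ 0.2 -0.6]
 [-0.2 -0.3]
 [ 0.2 -0.1]
 [-0.1  0.6]]
off [0.0095, 0.1277, -0.0021] yaw -0.1107 cur [482.9 344.1 200.7] 62.08 j6 -0.66
off [0.0095, 0.0607, -0.0021] yaw -0.1107 cur [482.9 344.1 200.7] 62.08 j6 -0.66
```

Emit:
{"name": "jog_arm", "arguments": {"targets": [{"offset":[0.01,0.04,-0.002],"yaw":-0.111},{"offset":[0.01,0.08,-0.002],"yaw":-0.111},{"offset":[0.01,0.11,-0.002],"yaw":-0.111},{"offset":[0.01,0.128,-0.002],"yaw":-0.111},{"offset":[0.01,0.128,-0.002],"yaw":-0.111}]}}

```text
time_s: 2.77
eef_pos: [487.0, 351.6, 68.9]
ee_rot: [0.585, -0.584, -0.396, 0.4]
force: [-0.2, -0.1, -0.4]
grip_width: 0.995
```

```bash
python3 -c "
from h import *
K,T,W,c=wrist('w2'); print(np.round(W,3)); plan((489.3,351.5,73),68.4)"
```

```text
[[ 3.67000e-01 -6.00000e-03 -9.30000e-01  4.87013e+02]
 [ 9.30000e-01 -3.00000e-03  3.67000e-01  3.51621e+02]
 [-5.00000e-03 -1.00000e+00  5.00000e-03  6.89490e+01]
 [ 0.00000e+00  0.00000e+00  0.00000e+00  1.00000e+00]]
off [-0.0002, -0.0013, -0.0012] yaw 0.0016 cur [488.3 352.1  71.7] 68.49 j6 -0.77
```

View pics/w2.png

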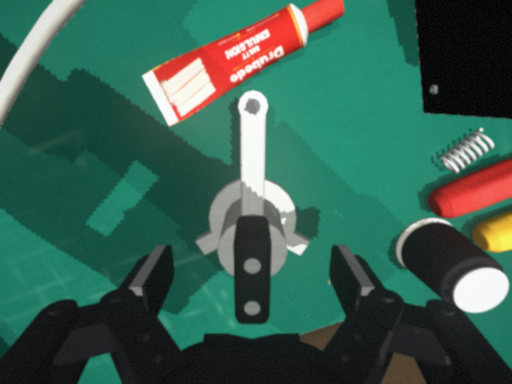

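Emit:
{"name": "jog_arm", "arguments": {"targets": [{"offset":[0,0,0],"yaw":0},{"offset":[0,0,0],"yaw":0},{"offset":[0,0,0],"yaw":0},{"offset":[0,0,0],"yaw":0},{"offset":[0,0,0],"yaw":0},{"offset":[0,0,0],"yaw":0}], "fingers": 0.0, "grip_force": 80}}

```text
time_s: 3.32
eef_pos: [488.4, 352.0, 72.4]
ee_rot: [0.585, -0.584, -0.397, 0.399]
force: [-1.7, -1.6, 2.9]
grip_width: 0.197
```

Emit:
{"name": "jog_arm", "arguments": {"targets": [{"offset":[0,-0.03,0],"yaw":0},{"offset":[0,-0.07,0],"yaw":0},{"offset":[0,-0.11,0],"yaw":0},{"offset":[0,-0.15,0],"yaw":0},{"offset":[0,-0.178,0],"yaw":0},{"offset":[0,-0.178,0],"yaw":0}]}}

```text
time_s: 3.82
eef_pos: [490.1, 352.9, 256.4]
ee_rot: [-0.584, 0.585, 0.401, -0.395]
force: [0.6, -0.5, -5.5]
grip_width: 0.196
```

```bash
python3 -c "
from h import *
K,T,W,c=wrist('w3'); print(ctrl.sense()['grip_width'],ctrl.sense()['force']); plan((465,60,255),0)"
```

```text
0.1984545492295651 [-0.12897787  0.02280159 -7.23187985]
off [-0.281, -0.003, -0.0847] yaw 1.1955 cur [489.2 352.5 252.2] 68.5 j6 -0.77
```

View pics/w3.png

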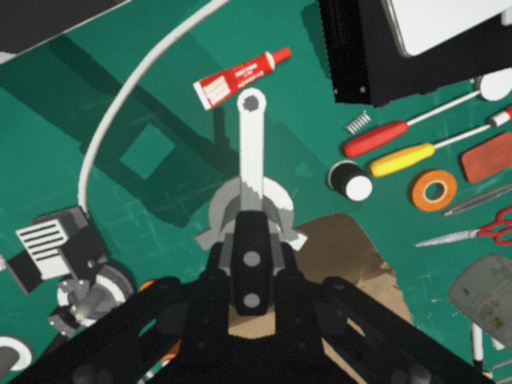

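Emit:
{"name": "jog_arm", "arguments": {"targets": [{"offset":[-0.281,-0.003,-0.085],"yaw":1.196},{"offset":[-0.281,-0.003,-0.085],"yaw":1.196},{"offset":[-0.281,-0.003,-0.085],"yaw":1.196},{"offset":[-0.281,-0.003,-0.085],"yaw":1.196},{"offset":[-0.281,-0.003,-0.085],"yaw":1.196},{"offset":[-0.281,-0.003,-0.085],"yaw":1.196},{"offset":[-0.281,-0.003,-0.085],"yaw":1.196},{"offset":[-0.281,-0.003,-0.085],"yaw":1.196},{"offset":[-0.281,-0.003,-0.085],"yaw":1.196},{"offset":[-0.281,-0.003,-0.085],"yaw":1.196},{"offset":[-0.281,-0.003,-0.085],"yaw":1.196},{"offset":[-0.281,-0.003,-0.085],"yaw":1.196}]}}

```text
time_s: 4.87
eef_pos: [464.5, 59.9, 252.9]
ee_rot: [0.707, -0.707, 0.0, 0.001]
force: [-0.4, 0.3, -6.2]
grip_width: 0.197
```

```bash
python3 -c "
from h import *
save('x','wrist');save('x','wrist')
K,T,W,c=wrist('w4'); print(np.round(W,3).tolist()); np.savez('w4.npz',K=K,T=T,W=W)
a=c['img'][:,:,::-1]
"
```

```text
[[1.0, -0.0, -0.002, 464.88], [0.002, 0.001, 1.0, 60.051], [-0.0, -1.0, 0.001, 253.771], [0.0, 0.0, 0.0, 1.0]]
```

View pics/w4.png

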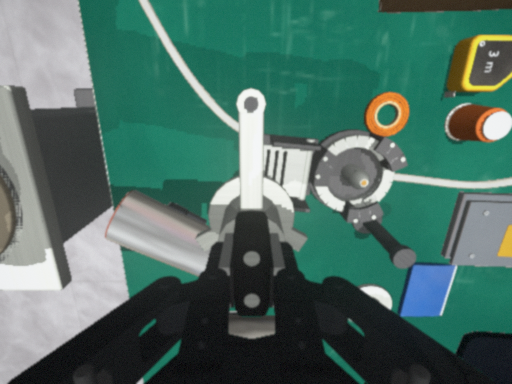

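```bash
python3 -c "
import cv2
a=cv2.imread('pics/w4.png')[85:275,260:430]; cv2.imwrite('pics/w4c.png',cv2.resize(a,None,fx=3.15,fy=3.15,interpolation=cv2.INTER_CUBIC))"
```

```text
(no output)
```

View pics/w4c.png

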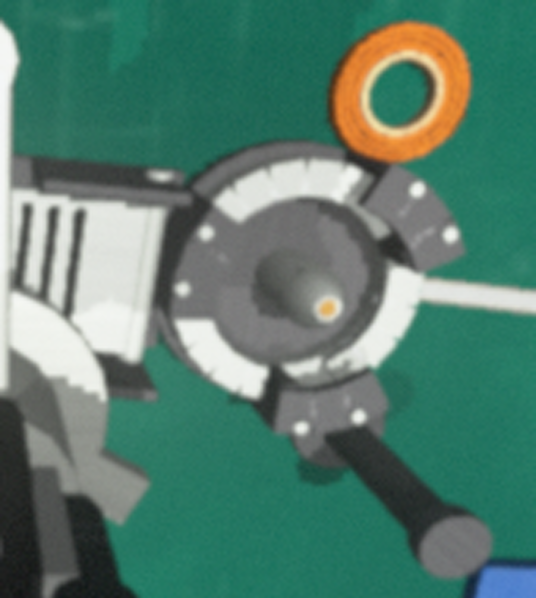

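```bash
cat > fith.py <<'E'
from h import *
from scipy.optimize import least_squares
d=np.load('w4.npz');K,T=d['K'],d['T']
px=np.array([(327,308),(418,189),(450,234),(205,232),(182,289),(302,427),(358,417),(455,545),(400,92)])/3.15+[260,85]
def P(p):
    x,y,a,r,h=p; o=[(0,0,72)]
    pol=lambda R_,t,z:(R_*np.cos(t),R_*np.sin(t),z)
    for n,s in((49,1),(49,-1),(169,-1),(169,1),(289,-1),(289,1)): o.append(pol(r,np.radians(n)+s*h,62.5))
    o+=[pol(87,np.radians(303),112),pol(87,np.radians(63),8)]
    o=np.array(o); Rz=np.array([[np.cos(a),-np.sin(a),0],[np.sin(a),np.cos(a),0],[0,0,1]]); return proj(K,T,o@Rz.T+[x,y,0])
w=np.array([2,1,1,1,1,1,1,.5,.5])[:,None]
s=least_squares(lambda p:((P(p)-px)*w).ravel(),[592,50,-.08,48,.3])
print(s.x,np.degrees(s.x[2]));print(np.round(P(s.x)-px,1))
E
python3 fith.py
```

```text
[ 5.96863396e+02  4.89398298e+01 -1.11557352e-01  5.28309218e+01
  2.15153864e-01] -6.391765432546848
[[ 0.2  0. ]
 [-0.6 -0.4]
 [-0.1 -0.5]
 [-0.2  0.4]
 [-0.1 -0.1]
 [-0.1  0. ]
 [ 0.1 -0.3]
 [-1.1  1.4]
 [ 2.   1.5]]
```

```bash
python3 -c "
import cv2
a=cv2.imread('pics/w4.png')[80:320,190:320]; cv2.imwrite('pics/w4d.png',cv2.resize(a,None,fx=2.5,fy=2.5,interpolation=cv2.INTER_CUBIC))"
```

```text
(no output)
```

View pics/w4d.png

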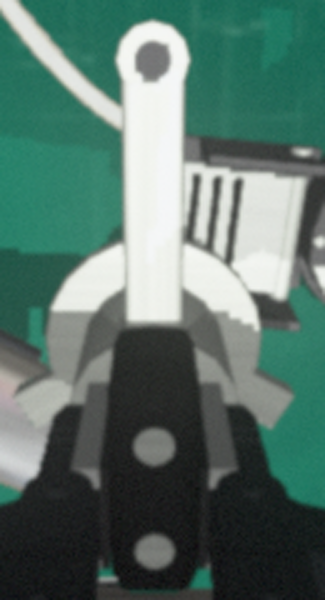

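```bash
cat > fitg.py <<'E'
from h import *
from scipy.optimize import least_squares
c=ctrl.capture('wrist');K,M=c['intrinsics'],c['mount']
px=np.array([(153,20),(154,499),(14,392),(45,428),(272,428),(293,392)])/2.5+[190,80]
r=lambda a,x,y,z:[x*np.cos(a)-y*np.sin(a),x*np.sin(a)+y*np.cos(a),z]
L=2*np.pi/3
obj=np.array([r(0,90,0,44),r(0,0,0,84)]+[r(s*L,47,t*7,8) for s in(1,-1) for t in(-1,1)])
B=np.array([[0,-1,0],[0,0,-1],[1,0,0.]])
def P(p):
    tx,tz,h,a,b=p
    o=(obj-[0,0,h])@R.from_euler('zy',[a,b]).as_matrix().T
    return proj(K,M,o@B.T+[tx,0,tz])
f=lambda p:np.r_[(P(p)-px).ravel(),p[4]*20]
s=least_squares(f,[0,0,72,0,0]); print(np.round(s.x,3)); print(np.round(P(s.x)-px,1))
E
python3 fitg.py
```

```text
[ 3.8400e-01 -3.6780e+00  7.3236e+01  7.0000e-03 -5.0000e-03]
[[-0.   0.8]
 [ 0.6 -0.4]
 [-0.   0.6]
 [-2.6 -0.3]
 [ 0.2 -0.8]
 [ 1.5 -0. ]]
```

```bash
python3 -c "
from h import *
plan((596.4,51.6,165),2.6)"
```

```text
off [0.1312, 0.0895, -0.0086] yaw -0.0442 cur [465.1  60.  254.4] 0.07 j6 -0.12
```

Emit:
{"name": "jog_arm", "arguments": {"targets": [{"offset":[0.04,0.0,-0.003],"yaw":-0.044},{"offset":[0.08,0.0,-0.006],"yaw":-0.044},{"offset":[0.115,0.0,-0.009],"yaw":-0.044},{"offset":[0.131,0.02,-0.009],"yaw":-0.044},{"offset":[0.131,0.06,-0.009],"yaw":-0.044},{"offset":[0.131,0.085,-0.009],"yaw":-0.044},{"offset":[0.131,0.09,-0.009],"yaw":-0.044},{"offset":[0.131,0.09,-0.009],"yaw":-0.044},{"offset":[0.131,0.09,-0.009],"yaw":-0.044}]}}

```text
time_s: 5.82
eef_pos: [596.9, 51.2, 166.2]
ee_rot: [0.707, -0.707, -0.017, 0.015]
force: [0.4, 0.4, -4.9]
grip_width: 0.193
```

```bash
python3 -c "
from h import *
K,T,W,c=wrist('w5'); print(ctrl.sense()['grip_width'],ctrl.sense()['force'])
plan((596.4,51.6,113),2.6)
c=save('s5','scene')
a=cv2.imread('pics/s5.png')[150:270,200:330]; cv2.imwrite('pics/s5c.png',cv2.resize(a,None,fx=4.5,fy=4.5,interpolation=cv2.INTER_CUBIC))"
```

```text
0.19719434754972254 [ 0.36761006  0.25764951 -6.26371381]
off [-0.001, 0.0538, 0.0004] yaw 0.0002 cur [597.2  51.3 166.8] 2.61 j6 -0.16
```

View pics/w5.png

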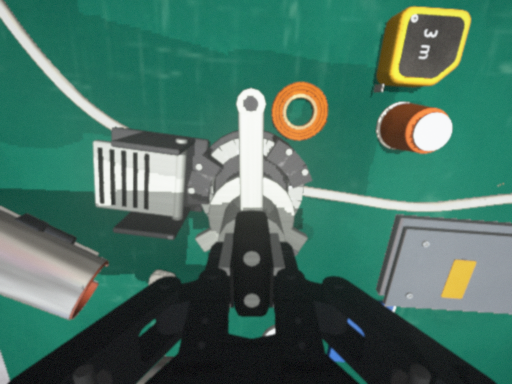

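View pics/s5c.png

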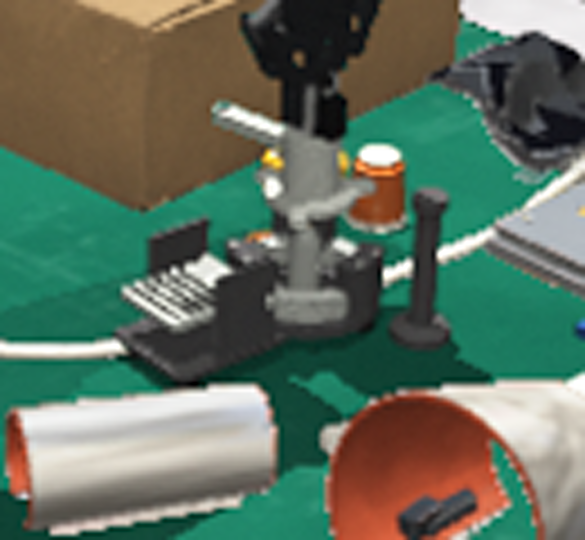

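```bash
python3 -c "
from h import *
c=ctrl.capture('wrist');K=c['intrinsics'];T=pose()@c['mount']
a=cv2.imread('pics/w5.png')
for n in (49,169):
  for s in(-1,1):
    t=np.radians(n-6.39)+s*.215; p=proj(K,T,[596.9+52.8*np.cos(t),48.9+52.8*np.sin(t),62.5])[0]; print(np.round(p,1))
cv2.imwrite('pics/w5c.png',cv2.resize(a[120:220,170:330],None,fx=4.5,fy=4.5,interpolation=cv2.INTER_CUBIC))"
```

```text
[304.8 171.2]
[288.9 151.4]
[198.9 167.2]
[191.7 190.5]
```

View pics/w5c.png

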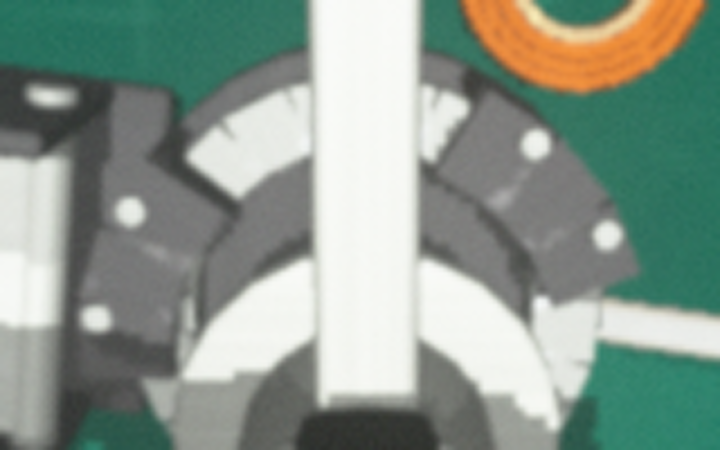

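Emit:
{"name": "jog_arm", "arguments": {"targets": [{"offset":[-0.001,0.015,0],"yaw":0},{"offset":[-0.001,0.025,0],"yaw":0},{"offset":[-0.001,0.035,0],"yaw":0},{"offset":[-0.001,0.04,0],"yaw":0},{"offset":[-0.001,0.04,0],"yaw":0}]}}

```text
time_s: 6.38
eef_pos: [595.6, 51.2, 125.4]
ee_rot: [0.707, -0.707, -0.017, 0.015]
force: [-0.2, 0.4, -6.8]
grip_width: 0.194
```

```bash
python3 -c "
from h import *
s=ctrl.sense();print(s['force'],s['wrist_torque'])
plan((596.4,51.6,113),2.6)"
```

```text
[-0.24180009  0.38946269 -6.8313633 ] [0.01639694 0.00645997 0.01175899]
off [0.0008, 0.0124, 0.0004] yaw -0.0 cur [595.6  51.2 125.4] 2.6 j6 -0.16
```

Emit:
{"name": "jog_arm", "arguments": {"targets": [{"offset":[0.0005,0.004,0],"yaw":0},{"offset":[0.0005,0.008,0],"yaw":0},{"offset":[0.0005,0.011,0],"yaw":0},{"offset":[0.0005,0.012,0],"yaw":0},{"offset":[0.0005,0.012,0],"yaw":0}]}}

```text
time_s: 6.8
eef_pos: [596.1, 51.3, 113.2]
ee_rot: [0.707, -0.707, -0.017, 0.015]
force: [0.1, -0.4, -5.9]
grip_width: 0.198
```

```bash
python3 -c "
from h import *
for i in range(4):
  ctrl.capture('wrist'); s=ctrl.sense();print(np.round(s['force'],2),s['eef_pos'].round(1) if hasattr(s['eef_pos'],'round') else s['eef_pos'])"
```

```text
[ 0.17  0.56 -5.64] [596.2  51.2 113.5]
[-0.6  -0.81 -5.88] [596.3  51.3 113.6]
[-0.71  0.23 -5.6 ] [596.3  51.2 113.7]
[ 0.07  0.11 -6.13] [596.3  51.2 113.7]
```

Not yet resting; down in small steps.

Emit:
{"name": "jog_arm", "arguments": {"targets": [{"offset":[0,0.001,0],"yaw":0},{"offset":[0,0.002,0],"yaw":0},{"offset":[0,0.002,0],"yaw":0}]}}

```text
time_s: 7.25
eef_pos: [596.6, 51.1, 112.7]
ee_rot: [0.707, -0.707, -0.017, 0.015]
force: [-2.2, -1.3, 3.7]
grip_width: 0.194
```

Emit:
{"name": "jog_arm", "arguments": {"targets": [{"offset":[0,0,0],"yaw":0},{"offset":[0,0,0],"yaw":0},{"offset":[0,0,0],"yaw":0},{"offset":[0,0,0],"yaw":0}], "fingers": 0.05}}

```text
time_s: 7.58
eef_pos: [596.8, 51.1, 112.8]
ee_rot: [0.707, -0.707, -0.018, 0.014]
force: [0.3, 0.1, 0.0]
grip_width: 0.587
```

```bash
python3 -c "
from h import *
K,T,W,c=wrist('w6'); s=ctrl.sense();print(np.round(s['force'],2),s['grip_width'])
plan((596.4,51.6,113),2.6)
save('s6','scene')
a=cv2.imread('pics/s6.png')[150:270,200:330]; cv2.imwrite('pics/s6c.png',cv2.resize(a,None,fx=4.5,fy=4.5,interpolation=cv2.INTER_CUBIC))"
```

```text
[ 0.3  -0.51  0.71] 0.5857810498070833
off [-0.0003, -0.0002, 0.0005] yaw 0.0001 cur [596.7  51.1 112.8] 2.6 j6 -0.16
```

View pics/w6.png

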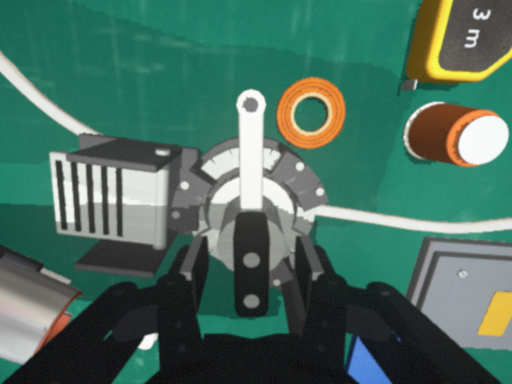

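View pics/s6c.png

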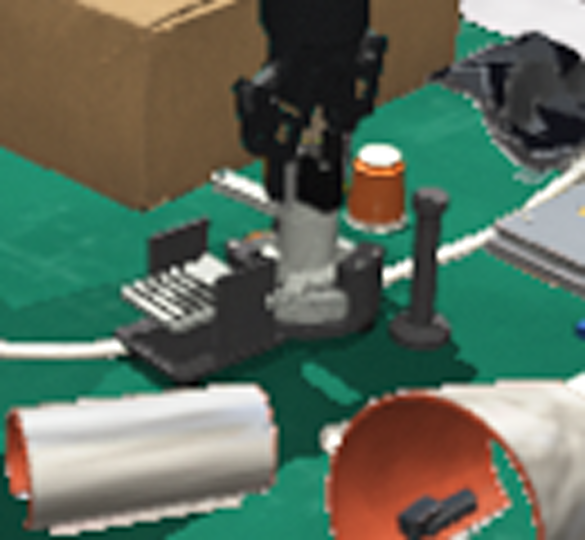

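Emit:
{"name": "jog_arm", "arguments": {"targets": [{"offset":[0,-0.015,0],"yaw":0},{"offset":[0,-0.045,0],"yaw":0},{"offset":[0,-0.075,0],"yaw":0},{"offset":[0,-0.075,0],"yaw":0},{"offset":[0,-0.075,0],"yaw":0}]}}

```text
time_s: 8.1
eef_pos: [597.0, 51.1, 189.1]
ee_rot: [-0.707, 0.707, 0.019, -0.013]
force: [0.1, -0.6, 0.3]
grip_width: 0.582
```

```bash
python3 -c "
from h import *
K,T,W,c=wrist('w7')
plan((558.7,117.2,180),2.6)"
```

```text
off [-0.0346, 0.0074, 0.0677] yaw 0.0001 cur [596.3  51.1 187.5] 2.61 j6 -0.16
```

View pics/w7.png

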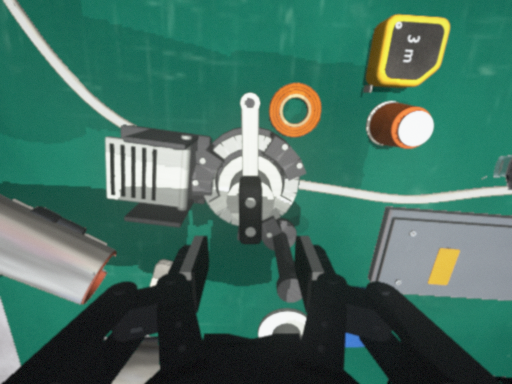

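Emit:
{"name": "jog_arm", "arguments": {"targets": [{"offset":[-0.018,0,0.034],"yaw":0},{"offset":[-0.035,0.007,0.068],"yaw":0},{"offset":[-0.035,0.007,0.068],"yaw":0},{"offset":[-0.035,0.007,0.068],"yaw":0},{"offset":[-0.035,0.007,0.068],"yaw":0},{"offset":[-0.035,0.007,0.068],"yaw":0}], "fingers": 0.0}}

```text
time_s: 8.65
eef_pos: [558.5, 116.7, 179.8]
ee_rot: [-0.707, 0.707, 0.017, -0.014]
force: [-0.2, -0.2, -0.3]
grip_width: -0.002
```

```bash
python3 -c "
from h import *
K,T,W,c=wrist('w8'); print(ctrl.sense()['grip_width'])
plan((558.7,117.2,85),2.6)"
```

```text
0.00033931765089794487
off [-0.0002, 0.0949, 0.0006] yaw -0.0011 cur [558.6 116.6 179.9] 2.54 j6 -0.04
```

View pics/w8.png

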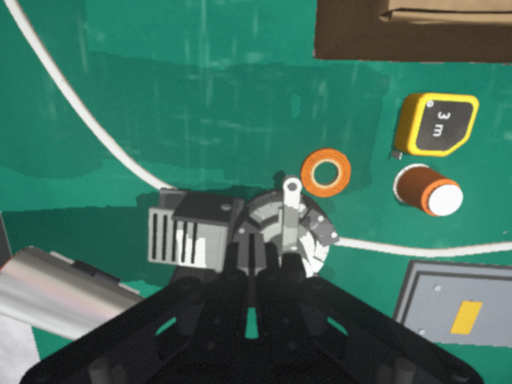

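```bash
python3 -c "
import cv2
a=cv2.imread('pics/w8.png')[150:384,150:370]; cv2.imwrite('pics/w8c.png',cv2.resize(a,None,fx=2.5,fy=2.5,interpolation=cv2.INTER_CUBIC))"
```

```text
(no output)
```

View pics/w8c.png

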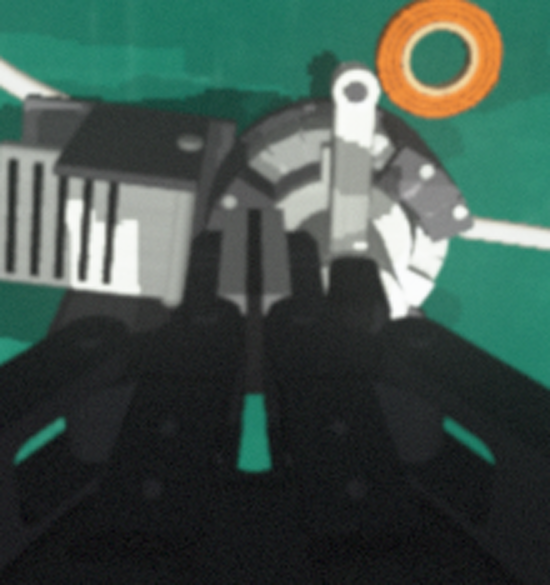

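Emit:
{"name": "jog_arm", "arguments": {"targets": [{"offset":[0,0.035,0],"yaw":0},{"offset":[0,0.07,0],"yaw":0},{"offset":[0,0.095,0],"yaw":0},{"offset":[0,0.095,0],"yaw":0},{"offset":[0,0.095,0],"yaw":0}]}}

```text
time_s: 9.12
eef_pos: [559.0, 116.0, 84.6]
ee_rot: [-0.707, 0.707, 0.016, -0.015]
force: [1.3, -0.5, 1.3]
grip_width: 0.001
```

```bash
cat > arc.py <<'E'
from h import *
import sys
# args: lever holder angles list, back offset mm
b=float(sys.argv[1]); W=pose(); a0=np.degrees(np.arctan2(W[1,0],W[0,0]))
for phi in map(float,sys.argv[2:]):
    w=np.radians(phi-6.39); u=np.array([np.cos(w),np.sin(w),0]); t=np.array([np.sin(w),-np.cos(w),0])
    P=np.array([596.9,48.9,0])+70*u-b*t; P[2]=85
    o=W[:3,:3].T@(P-W[:3,3])/1000; ang=phi-6.39-90
    print(phi,np.round(o,3).tolist(),round(-np.radians(ang-a0),2))
print(ctrl.sense()['force'],W[:3,3])
E
python3 arc.py 22 99 96 93 90 87 84 81 78 75 72 69 66 63 60 57 54 51 48 45 43
```

```text
99.0 [0.013, -0.0, 0.001] -0.0
96.0 [0.016, -0.0, 0.002] 0.05
93.0 [0.02, -0.0, 0.003] 0.1
90.0 [0.024, -0.0, 0.004] 0.15
87.0 [0.028, -0.0, 0.004] 0.21
84.0 [0.032, -0.0, 0.005] 0.26
81.0 [0.035, -0.0, 0.005] 0.31
78.0 [0.039, -0.0, 0.005] 0.36
75.0 [0.043, -0.0, 0.004] 0.42
72.0 [0.047, -0.0, 0.004] 0.47
69.0 [0.051, -0.0, 0.003] 0.52
66.0 [0.054, -0.0, 0.002] 0.57
63.0 [0.058, -0.0, 0.001] 0.63
60.0 [0.062, -0.0, -0.0] 0.68
57.0 [0.065, -0.0, -0.002] 0.73
54.0 [0.069, -0.0, -0.004] 0.78
51.0 [0.072, -0.0, -0.005] 0.84
48.0 [0.075, -0.0, -0.007] 0.89
45.0 [0.079, -0.0, -0.01] 0.94
43.0 [0.081, -0.0, -0.011] 0.98
[ 1.31806222 -0.45800299  1.30435074] [559.00869218 116.04709521  84.63431189]
```

Emit:
{"name": "jog_arm", "arguments": {"targets": [{"offset":[0.013,0,0.001],"yaw":0},{"offset":[0.016,0,0.002],"yaw":0.05},{"offset":[0.02,0,0.003],"yaw":0.1},{"offset":[0.024,0,0.004],"yaw":0.15},{"offset":[0.028,0,0.004],"yaw":0.21},{"offset":[0.032,0,0.005],"yaw":0.26},{"offset":[0.035,0,0.005],"yaw":0.31},{"offset":[0.039,0,0.005],"yaw":0.36},{"offset":[0.043,0,0.004],"yaw":0.42},{"offset":[0.047,0,0.004],"yaw":0.47}]}}

```text
time_s: 9.95
eef_pos: [606.7, 121.9, 87.2]
ee_rot: [0.691, -0.69, 0.149, -0.152]
force: [-2.6, -0.6, -0.7]
grip_width: -0.003
```

```bash
python3 -c "
from h import *
K,T,W,c=wrist('w9')"; python3 arc.py 22 72 69 66 63 60 57 54 51 48 45 43
```

```text
72.0 [-0.001, 0.002, -0.001] -0.01
69.0 [0.002, 0.002, 0.0] 0.05
66.0 [0.006, 0.002, 0.001] 0.1
63.0 [0.01, 0.002, 0.002] 0.15
60.0 [0.014, 0.002, 0.002] 0.2
57.0 [0.017, 0.002, 0.003] 0.25
54.0 [0.021, 0.002, 0.003] 0.31
51.0 [0.025, 0.002, 0.003] 0.36
48.0 [0.029, 0.002, 0.002] 0.41
45.0 [0.033, 0.002, 0.002] 0.46
43.0 [0.035, 0.002, 0.001] 0.5
[-1.00689827  0.4403624  -0.45244041] [607.34200445 121.80039293  87.1872309 ]
```

View pics/w9.png

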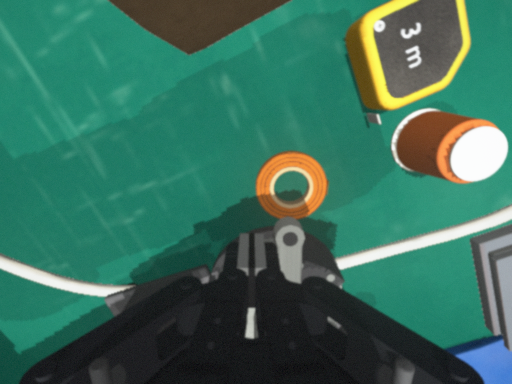

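Emit:
{"name": "jog_arm", "arguments": {"targets": [{"offset":[0.002,0.001,0],"yaw":0.05},{"offset":[0.006,0.002,0.001],"yaw":0.1},{"offset":[0.01,0.002,0.002],"yaw":0.15},{"offset":[0.014,0.002,0.002],"yaw":0.2},{"offset":[0.017,0.002,0.003],"yaw":0.25},{"offset":[0.021,0.002,0.003],"yaw":0.31},{"offset":[0.025,0.002,0.003],"yaw":0.36},{"offset":[0.029,0.002,0.002],"yaw":0.41},{"offset":[0.031,0.002,0.002],"yaw":0.44}]}}

```text
time_s: 10.75
eef_pos: [637.3, 110.3, 87.6]
ee_rot: [0.642, -0.639, 0.297, -0.302]
force: [-2.0, 1.4, 0.5]
grip_width: 0.001
```

```bash
python3 -c "
from h import *
K,T,W,c=wrist('w10')"; python3 arc.py 22 48 45 43 41
```

```text
48.0 [-0.003, 0.002, -0.001] -0.03
45.0 [0.001, 0.003, 0.0] 0.02
43.0 [0.003, 0.003, 0.001] 0.06
41.0 [0.006, 0.003, 0.001] 0.09
[ 0.18194144 -0.07333029 -0.14035069] [637.47114372 110.18555129  87.52003871]
```

View pics/w10.png

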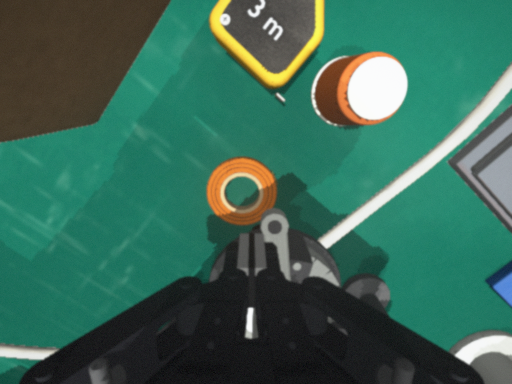

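Emit:
{"name": "jog_arm", "arguments": {"targets": [{"offset":[0.003,0.002,0],"yaw":0.0},{"offset":[0.006,0.002,0],"yaw":0},{"offset":[0.008,0.002,0],"yaw":0},{"offset":[0.008,0.002,0],"yaw":0}]}}

```text
time_s: 11.13
eef_pos: [643.6, 104.6, 87.5]
ee_rot: [0.643, -0.638, 0.296, -0.303]
force: [-1.1, 5.1, 6.6]
grip_width: 0.001
```

```bash
python3 -c "
from h import *
K,T,W,c=wrist('w11')
c=save('s11','scene')
a=cv2.imread('pics/s11.png')[150:270,200:330]; cv2.imwrite('pics/s11c.png',cv2.resize(a,None,fx=4.5,fy=4.5,interpolation=cv2.INTER_CUBIC))"; python3 arc.py 22 48 45 43 41
```

```text
48.0 [-0.011, 0.002, -0.002] -0.03
45.0 [-0.008, 0.002, -0.001] 0.02
43.0 [-0.005, 0.002, -0.0] 0.06
41.0 [-0.003, 0.002, 0.0] 0.09
[-0.07265362  4.4986697   6.40059059] [643.51434196 104.6272885   87.44794465]
```

View pics/w11.png

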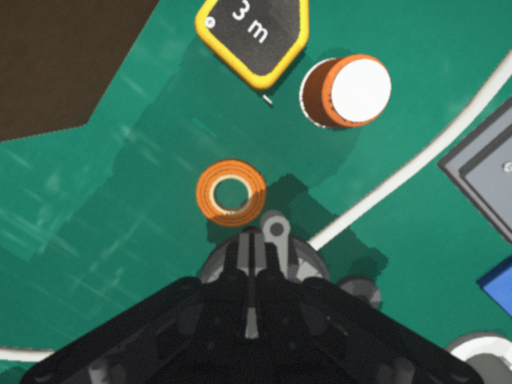

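View pics/s11c.png

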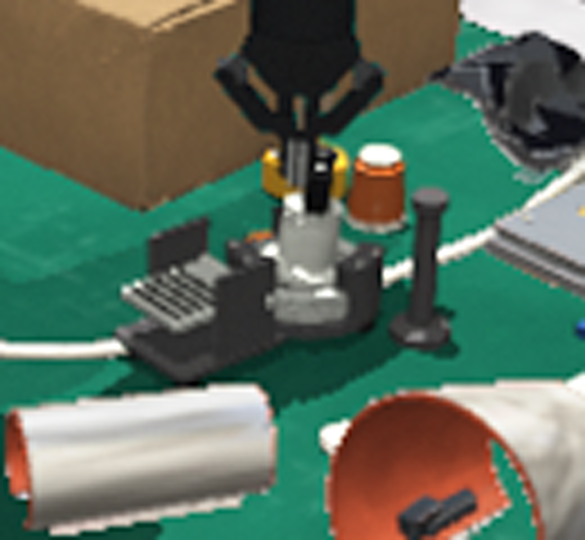

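```bash
python3 -c "
from h import *
a=cv2.imread('pics/w11.png')[180:300,180:350]; cv2.imwrite('pics/w11c.png',cv2.resize(a,None,fx=4.5,fy=4.5,interpolation=cv2.INTER_CUBIC))
c=ctrl.capture('wrist');K=c['intrinsics'];T=pose()@c['mount']
for z in(84,78):
  p=ray(K,T,(275,227),z); d=p[:2]-[596.9,48.9]; print(p,np.hypot(*d),np.degrees(np.arctan2(d[1],d[0]))+6.39)
"
```

```text
[665.96018095 106.20080249  84.        ] 89.73678487303323 46.07326581244825
[664.16121516 103.90057348  78.        ] 86.88575342664012 45.663416837978005
```

View pics/w11c.png

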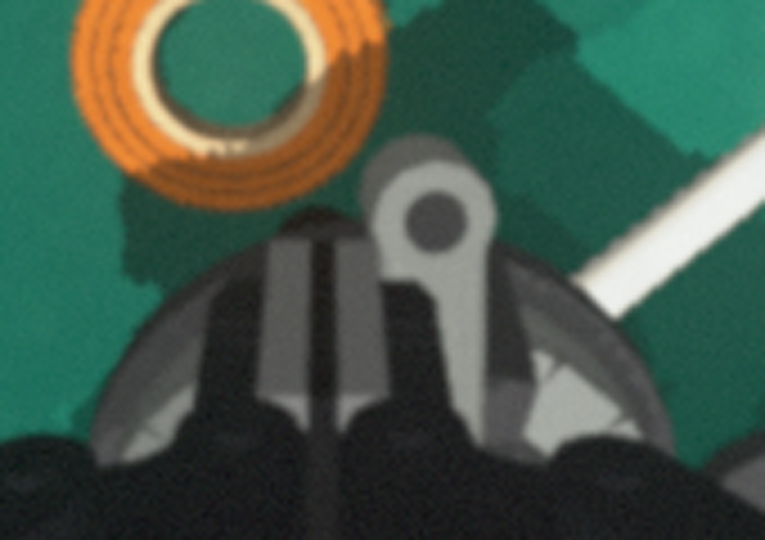

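Emit:
{"name": "jog_arm", "arguments": {"targets": [{"offset":[-0.004,0,0],"yaw":0},{"offset":[-0.01,0,0],"yaw":0},{"offset":[-0.016,0,0],"yaw":0},{"offset":[-0.016,-0.03,0],"yaw":0},{"offset":[-0.016,-0.07,0],"yaw":0},{"offset":[-0.016,-0.11,0],"yaw":0},{"offset":[-0.016,-0.11,0],"yaw":0}]}}

```text
time_s: 11.87
eef_pos: [634.2, 117.2, 206.0]
ee_rot: [0.645, -0.637, 0.291, -0.307]
force: [0.0, -0.3, 1.0]
grip_width: 0.001
```

```bash
python3 -c "
from h import *
plan((560,20,200),-5)
K,T,W,c=wrist('w12')
c=save('s12','scene')
a=cv2.imread('pics/s12.png')[150:270,200:330]; cv2.imwrite('pics/s12c.png',cv2.resize(a,None,fx=4.5,fy=4.5,interpolation=cv2.INTER_CUBIC))"
```

```text
off [0.0267, 0.004, -0.1194] yaw -0.7857 cur [634.2 117.2 206. ] -50.02 j6 0.87
```

View pics/w12.png

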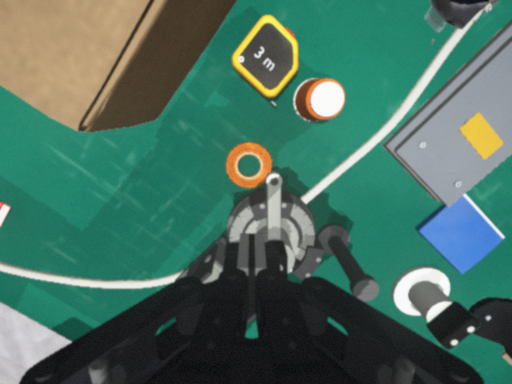

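View pics/s12c.png

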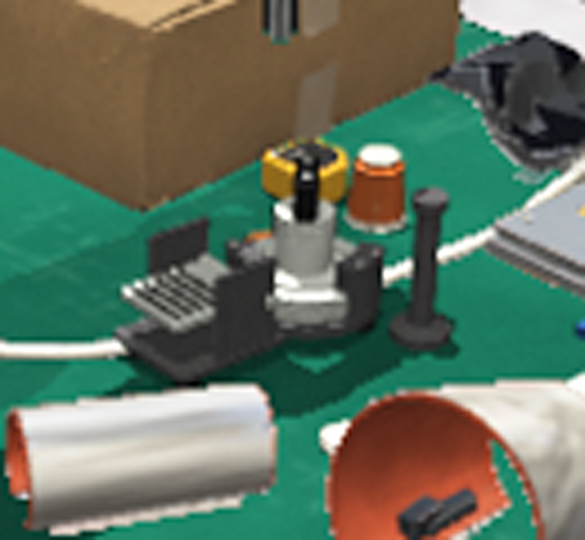

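```bash
python3 -c "
from h import *
c=ctrl.capture('scene');K,T=c['intrinsics'],c['T']
for n in('s11','s12'):
  a=cv2.imread(f'pics/{n}.png'); cv2.imwrite(f'pics/{n}d.png',cv2.resize(a[170:235,245:295],None,fx=9,fy=9,interpolation=cv2.INTER_CUBIC))
a=np.hstack([cv2.imread('pics/s11d.png'),cv2.imread('pics/s12d.png')[:,:348]]);cv2.imwrite('pics/cmp.png',a)
w=np.radians(45-6.39);u=np.array([np.cos(w),np.sin(w)]);v=np.array([-u[1],u[0]])
def q(x,y,z): return (proj(K,T,[*(np.array([596.9,48.9])+x*u+y*v),z])[0]-[245,170])*9
for dz in(40,34):
  print(dz,[np.round(q(x,y,84+dz)).tolist() for x in(-25,25) for y in(-9,9)],'hub',np.round(q(0,0,52+dz)), 'barbot',np.round(q(-25,-9,52+dz)))
print('postcap/roof check',[np.round((proj(K,T,[596.9+52.8*np.cos(np.radians(p)),48.9+52.8*np.sin(np.radians(p)),62.5])[0]-[245,170])*9).tolist() for p in (270.3,295)])
"
```

```text
40 [[231.0, 168.0], [178.0, 164.0], [242.0, 105.0], [191.0, 102.0]] hub [207. 216.] barbot [227. 251.]
34 [[230.0, 183.0], [178.0, 180.0], [241.0, 121.0], [190.0, 117.0]] hub [206. 232.] barbot [226. 266.]
postcap/roof check [[315.0, 343.0], [346.0, 318.0]]
```

View pics/cmp.png

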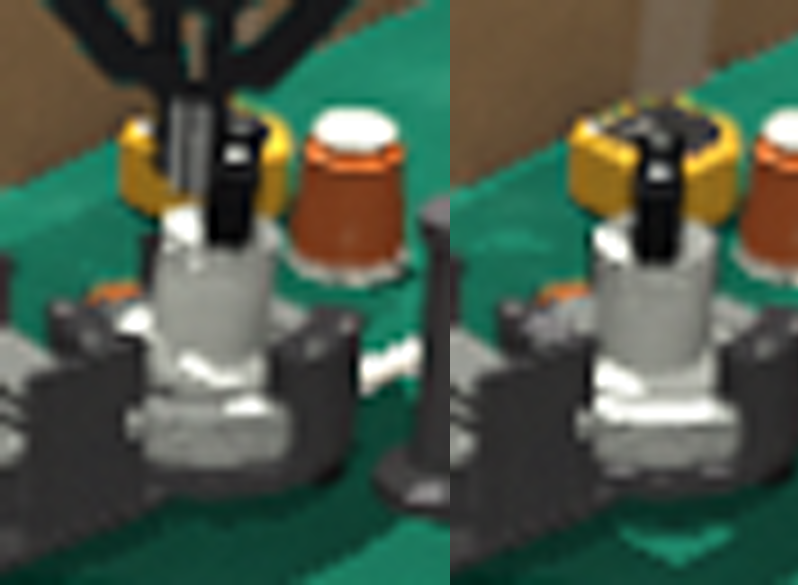

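```bash
python3 -c "
from h import *
plan((468.7,63.3,180),83.6)"
```

```text
off [-0.0635, 0.015, -0.1594] yaw -2.3324 cur [631.5 117.  196.9] -50.04 j6 0.87
```

Emit:
{"name": "jog_arm", "arguments": {"targets": [{"offset":[-0.02,0,-0.04],"yaw":-1.3},{"offset":[-0.03,0,-0.08],"yaw":-1.3},{"offset":[-0.05,0,-0.12],"yaw":-1.3},{"offset":[-0.0635,0,-0.159],"yaw":-1.3},{"offset":[-0.0635,0,-0.159],"yaw":-1.3},{"offset":[-0.0635,0,-0.159],"yaw":-1.3},{"offset":[-0.0635,0,-0.159],"yaw":-1.3},{"offset":[-0.0635,0,-0.159],"yaw":-1.3},{"offset":[-0.0635,0,-0.159],"yaw":-1.3},{"offset":[-0.0635,0,-0.159],"yaw":-1.3},{"offset":[-0.0635,0,-0.159],"yaw":-1.3}]}}

```text
time_s: 12.93
eef_pos: [468.0, 63.7, 193.4]
ee_rot: [0.691, -0.691, -0.155, 0.149]
force: [-0.3, 0.4, 0.1]
grip_width: -0.001
```

Emit:
{"name": "jog_arm", "arguments": {"targets": [{"offset":[0,0,0],"yaw":-1.032},{"offset":[0,0,0],"yaw":-1.032},{"offset":[0,0,0],"yaw":-1.032},{"offset":[0,0,0],"yaw":-1.032},{"offset":[0,0,0],"yaw":-1.032},{"offset":[0,0,0],"yaw":-1.032},{"offset":[0,0,0],"yaw":-1.032},{"offset":[0,0,0],"yaw":-1.032},{"offset":[0,0,0],"yaw":-1.032},{"offset":[0,0,0],"yaw":-1.032}]}}

```text
time_s: 13.77
eef_pos: [467.2, 63.8, 191.9]
ee_rot: [-0.525, 0.526, 0.475, -0.472]
force: [0.1, -0.3, 0.4]
grip_width: 0.002
```

```bash
python3 -c "
from h import *
save('x','wrist');K,T,W,c=wrist('w13')
plan((468.7,63.3,80),83.6)"
```

```text
off [-0.0006, 0.1124, -0.0007] yaw 0.0047 cur [467.4  63.8 192.4] 83.87 j6 -1.58
```

View pics/w13.png

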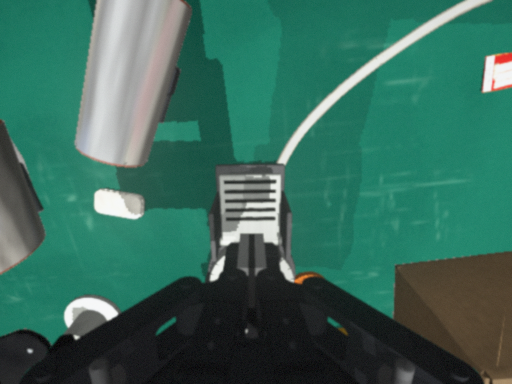

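```bash
python3 -c "
from h import *
c=ctrl.capture('wrist');K=c['intrinsics'];T=pose()@c['mount']
t=np.radians(-6.39)
for x,y in((-126,0),(-140,31),(-140,-31),(-140,0)):
  print(x,y,proj(K,T,[596.9+x*np.cos(t)-y*np.sin(t),48.9+x*np.sin(t)+y*np.cos(t),57]))"
```

```text
-126 0 [[251.65389964 189.46976401]]
-140 31 [[283.0665027  176.16501658]]
-140 -31 [[220.36641842 175.90746896]]
-140 0 [[251.72911179 176.03629473]]
```

Emit:
{"name": "jog_arm", "arguments": {"targets": [{"offset":[0,0.04,0],"yaw":0},{"offset":[0,0.08,0],"yaw":0},{"offset":[0,0.11,0],"yaw":0},{"offset":[0,0.12,0],"yaw":0},{"offset":[0,0.127,0],"yaw":0},{"offset":[0,0.127,0],"yaw":0},{"offset":[0,0.127,0],"yaw":0}]}}

```text
time_s: 14.5
eef_pos: [468.4, 64.1, 66.7]
ee_rot: [-0.525, 0.527, 0.475, -0.471]
force: [-4.6, 0.8, 4.6]
grip_width: 0.001
```

```bash
python3 -c "
from h import *
for i in range(2): ctrl.capture('wrist')
s=ctrl.sense();print(s['eef_pos'],s['force'])"
```

```text
[468.77202218  64.02157953  67.02114209] [-4.2149955   0.77916583  5.40325687]
```

Emit:
{"name": "jog_arm", "arguments": {"targets": [{"offset":[0,0.004,0],"yaw":0},{"offset":[0,0.008,0],"yaw":0},{"offset":[0,0.011,0],"yaw":0},{"offset":[0,0.012,0],"yaw":0},{"offset":[0,0.012,0],"yaw":0},{"offset":[0,0.012,0],"yaw":0}]}}

```text
time_s: 15.1
eef_pos: [470.4, 63.9, 56.8]
ee_rot: [-0.524, 0.529, 0.476, -0.469]
force: [-2.7, 0.6, 7.7]
grip_width: 0.0
```

```bash
python3 -c "
from h import *
for i in range(2): ctrl.capture('wrist')
s=ctrl.sense();print(s['eef_pos'],s['force'])"
```

```text
[470.34460207  63.91833853  56.88197805] [-1.4626834   0.62172396  8.4483259 ]
```

Emit:
{"name": "jog_arm", "arguments": {"targets": [{"offset":[0,0.003,0],"yaw":0},{"offset":[0,0.005,0],"yaw":0},{"offset":[0,0.006,0],"yaw":0},{"offset":[0,0.006,0],"yaw":0},{"offset":[0,0.006,0],"yaw":0}]}}

```text
time_s: 15.62
eef_pos: [470.9, 63.9, 55.0]
ee_rot: [-0.523, 0.529, 0.476, -0.469]
force: [-21.9, 0.5, 47.9]
grip_width: -0.001
```

```bash
python3 -c "
from h import *
for i in range(2): ctrl.capture('wrist')
s=ctrl.sense();print(s['eef_pos'],s['force'])
c=save('s14','scene')
a=cv2.imread('pics/s14.png')[150:270,200:330]; cv2.imwrite('pics/s14c.png',cv2.resize(a,None,fx=4.5,fy=4.5,interpolation=cv2.INTER_CUBIC))"
```

```text
[470.94610157  63.92612814  55.00828578] [-22.48668305   0.44433866  47.64971679]
```

View pics/s14c.png

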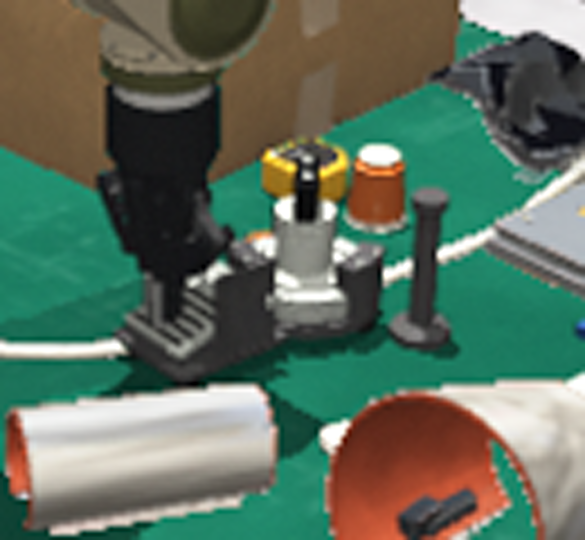

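Emit:
{"name": "jog_arm", "arguments": {"targets": [{"offset":[0,-0.01,0],"yaw":0},{"offset":[0,-0.025,0],"yaw":0},{"offset":[0,-0.05,0],"yaw":0},{"offset":[0,-0.09,0],"yaw":0},{"offset":[0,-0.13,0],"yaw":0},{"offset":[0,-0.15,0],"yaw":0},{"offset":[0,-0.15,0],"yaw":0},{"offset":[0,-0.15,0],"yaw":0}]}}

```text
time_s: 16.43
eef_pos: [469.7, 63.8, 206.6]
ee_rot: [-0.522, 0.53, 0.478, -0.468]
force: [-0.6, 0.6, -0.6]
grip_width: -0.0
```

```bash
python3 -c "
from h import *
for i in range(6): ctrl.capture('wrist')
K,T,W,c=wrist('w15')
s=ctrl.sense();print(s['eef_pos'],s['force'],s['time_s'],s['dq'])
save('s15','scene');save('t15','top')
a=cv2.imread('pics/s15.png')[150:270,200:330]; b=cv2.imread('pics/s12.png')[150:270,200:330]
z=lambda q:cv2.resize(q,None,fx=3,fy=3,interpolation=cv2.INTER_CUBIC)
cv2.imwrite('pics/s15c.png',np.hstack([z(b),z(a)]))"
```

```text
[468.68043187  63.86343255 204.3323791 ] [0.13025049 0.83547305 0.01032072] 16.7833 [ 0.00077954 -0.003035   -0.00090808 -0.00014386  0.00135141  0.0004713 ]
```

View pics/s15c.png

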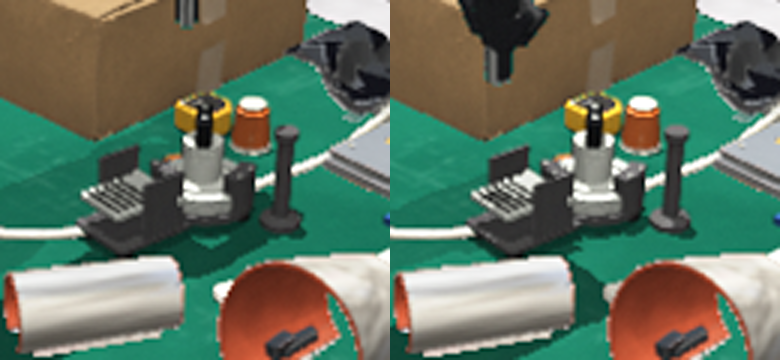

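View pics/w15.png

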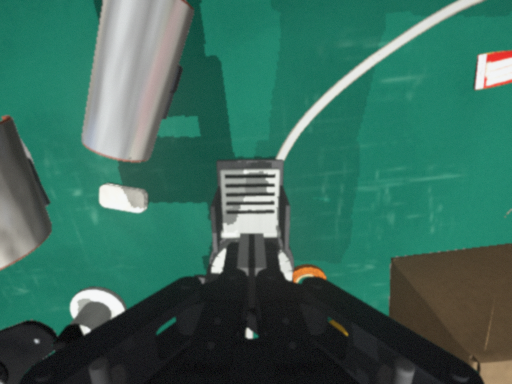

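The comparison shows that the plate sits at the same lowered height as before the press. The pedal tread is back up at its rest position, and the gripper is clear of everything.

```bash
python3 -c "
from h import *
print(ctrl.finish_job())"
```

```text
the job is handed in; nothing more can be done
None
```

The plate is hung and locked in the holder, the pedal has been pressed and has come back up, and I handed the job in at about 17 s; it reported no verdict. The post stood at 303 deg and the cheeks block the lever's way to 165 deg. So I entered the lever about 54 deg anticlockwise of the 45 deg notch, let go, and pushed it clockwise to the stop.

**Locked:** The bar grip sits about 6 mm lower in the scene picture after I backed the finger off than while it was still pushing. The lever measured about 45–46 deg at the end of the push. The push ended with about 4.5 N sideways and 6.4 N upward on the finger. I did not trace the upward part, and it was gone after I backed off.

**Pedal:** The force rose from about 8 N to about 48 N at the stop, so I pressed harder than needed. That was on the fingertips, not the gripper's body. Afterwards the last picture shows the tread back at rest.

**End state:** Force on the tool was close to zero and the gripper was clear, more than 100 mm above everything. The tape roll and the other bystanders visible in the last pictures look unmoved, but I did not measure their positions at the end.

**Check that disagreed:** Two image fits of the plate's position in the grip differed by about 2.7 mm. I used a value between them, and the plate went over the centre post without contact force before it came to rest on the ledge.

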